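# Run home the wing screws of a terminal block, back out the crossed one

## Task

The three red wing screws on the grey three-phase terminal block have only just been started, and one of them, nobody knows which, is cross-threaded. Turn them clockwise gently: run the two good ones fully home, but where a screw binds early stop at once without forcing it and back it out anticlockwise all the way to its stop. Never wind the wings up hard, let go of everything, and leave the other things on the bench where they are.

Things in the scene. Friction and masses are not known exactly. Their poses are not given: they have to be found in the camera images.
- terminal_block: Fixed grey plastic terminal block, 78 x 300 x 34 mm high; origin at the centre of its underside, its long side along its y axis. Three upright screws stand on it at y = +100 mm (1), 0 (2) and -100 mm (3), each in a brass collar whose top is 33 mm above the bench; the low barriers between them reach 34 mm.
- grip_1 (a point): Centre of the red wing (left, at the block's +y end): upright bar 42 mm long (its x axis), 14 mm thick (its y axis; grip across this), 26 mm high, about 63 mm above the bench; z is the screw's axis. It turns with the screw (plus the sleeve's wind-up) and sinks 3 mm from fully out to home. Below its lower edge, 50 mm above the bench, only the 26 mm wide collar and the block (34 mm) lie near.
- screw_1 (a joint): Turn of the screw (left, at the block's +y end), rad, growing clockwise from above: 0 fully backed out (firm stop), 1.3 fully home (firm stop; coarse thread). Starts at 0.2 to 0.4. A good screw takes about 0.03 N m all the way. The one crossed screw (any of the three) turns as easily at first, binds hard somewhere from 0.55 to 0.85, and backs out freely.
- wing_1 (a joint): Wind-up, rad, of the rubber sleeve between wing and screw (left, at the block's +y end), positive when the wing is turned clockwise ahead of the screw; 0 at rest. A spring of 0.7 N m/rad, so it shows the torque on the screw: free turning gives 0.01 to 0.05, a bind or stop makes it grow; beyond 0.35 either way (0.245 N m) the screw counts as forced.
- grip_2 (a point): Centre of the red wing (middle): upright bar 42 mm long (its x axis), 14 mm thick (its y axis; grip across this), 26 mm high, about 63 mm above the bench; z is the screw's axis. It turns with the screw (plus the sleeve's wind-up) and sinks 3 mm from fully out to home. Below its lower edge, 50 mm above the bench, only the 26 mm wide collar and the block (34 mm) lie near.
- screw_2 (a joint): Turn of the screw (middle), rad, growing clockwise from above: 0 fully backed out (firm stop), 1.3 fully home (firm stop; coarse thread). Starts at 0.2 to 0.4. A good screw takes about 0.03 N m all the way. The one crossed screw (any of the three) turns as easily at first, binds hard somewhere from 0.55 to 0.85, and backs out freely.
- wing_2 (a joint): Wind-up, rad, of the rubber sleeve between wing and screw (middle), positive when the wing is turned clockwise ahead of the screw; 0 at rest. A spring of 0.7 N m/rad, so it shows the torque on the screw: free turning gives 0.01 to 0.05, a bind or stop makes it grow; beyond 0.35 either way (0.245 N m) the screw counts as forced.
- grip_3 (a point): Centre of the red wing (right, at the block's -y end): upright bar 42 mm long (its x axis), 14 mm thick (its y axis; grip across this), 26 mm high, about 63 mm above the bench; z is the screw's axis. It turns with the screw (plus the sleeve's wind-up) and sinks 3 mm from fully out to home. Below its lower edge, 50 mm above the bench, only the 26 mm wide collar and the block (34 mm) lie near.
- screw_3 (a joint): Turn of the screw (right, at the block's -y end), rad, growing clockwise from above: 0 fully backed out (firm stop), 1.3 fully home (firm stop; coarse thread). Starts at 0.2 to 0.4. A good screw takes about 0.03 N m all the way. The one crossed screw (any of the three) turns as easily at first, binds hard somewhere from 0.55 to 0.85, and backs out freely.
- wing_3 (a joint): Wind-up, rad, of the rubber sleeve between wing and screw (right, at the block's -y end), positive when the wing is turned clockwise ahead of the screw; 0 at rest. A spring of 0.7 N m/rad, so it shows the torque on the screw: free turning gives 0.01 to 0.05, a bind or stop makes it grow; beyond 0.35 either way (0.245 N m) the screw counts as forced.
- spare_heatsink: Bystander, to be left alone: loose black finned heatsink, 35 x 50 x 28 mm; origin at the centre of its underside.
- spare_toroid: Bystander, to be left alone: loose copper-wound ring inductor, 58 x 83 x 18 mm; origin at the centre of its underside.
- driver_red: Bystander, to be left alone: loose screwdriver with a red handle, 19 x 163 x 18 mm; origin at the centre of its underside.
- parts_tray: Bystander, to be left alone: loose open grey tray, 90 x 140 x 18 mm; origin at the centre of its underside.

How it is judged:
By the outcome, as a careful person would: the job done as asked, in the order asked, and still so for the second after the job is handed in, with the robot touching nothing.
It also fails if it takes over 72 s, if anything falls off the work surface, if the arm or the gripper's body presses on something with over 40 N, if the wrist force passes 120 N, or if a joint passes its speed limit or range.

## Robot

A 6-joint arm with a two-finger parallel gripper is mounted at the origin on a cart in front of the work surface, level with it; the furniture and walls round the work are solid. World frame = base frame: x ahead of the robot, y to its left, z up, the work surface at z = 0. Lengths are in m, angles in degrees, forces in N, time in s.
With the tool pointing down it reaches from about 0.225 to 0.725 m from the base axis. Payload 3.1 kg.
Tool frame: the origin (TCP) lies on the mounting face of the last link; the fingertips stand 173 mm ahead of it and the grasp point (between the pads) lies 155 mm ahead of it (arm.tcp_to_tips is the distance from the TCP to the fingertips, in m); z points along the fingers, y is the line along which they close (so a half turn about z gives the same grasp; the last joint's range is limited). The gripper opens to 85 mm and grips with 20 to 120 N. Pads are 22 mm wide; open, the fingers measure 114 mm over their backs; the gripper's body (76 mm by 85 mm) begins 54 mm behind the grasp point. The pads swing forward as they close: fully open they stand 13 mm farther back than shut.
Start: joints at [68.079, 2.75, 5.684, 92.934, 0, 82.678], TCP at [0.132, 0.508, 0.405] pointing down, gripper open.
Joint ranges: [-166.93, 166.93], [-56.73, 111.36], [-69.38, 81.34], [-121.58, 131.49], [-85.45, 84.26], [-180, 180]. Speed limits (degrees/s): [159.86, 159.86, 180, 180, 180, 180].

## Interface

Orientations are given as [roll, pitch, yaw] about the fixed x, y, z axes, in that order (R = Rz(yaw) Ry(pitch) Rx(roll)).
In Python, from bench import arm gives the robot as it stands.
- The arm moves only by the shell command python3 -m creep 'ROWS' [FORCE]. ROWS is text: rows parted by semicolons, each of 7 numbers parted by spaces: the shift along the world's x, y, z in mm, then the turn, a rotation vector about the world's x, y, z in rad, then the opening, from -1 (shut) to 1 (fully open). A call has 1 to 5 rows; each row is the pose to reach, as a shift and turn from the pose commanded when the call began; what a row does not reach only later rows make up. A row lasts 1/10 s, in which the tool goes at most 50 mm and 8.59 degrees, less where a joint would pass 70% of its speed; a pose out of reach is approached as far as the arm can. A call with a gripper value outside its range is refused whole. The fingers move at their own pace and stop on an object; FORCE is the grip in N (left out, the last holds). Time passes only in rows, so rows that repeat a pose let the fingers close. It gives the time, the measured TCP pose, the force, the opening and the grip force at its end, in the units of the state.
- arm.state(): the state, without advancing time (a new reading comes with each control period).
- arm.camera(name): name is "side" or "top" or "wrist"; returns (picture, depth): 384x512x3 uint8, red, green, blue; 384x512 float32, m along the optical axis (not along the pixel's ray), 0 where there is no reading.
- arm.camera_params(name): a dict with "vfov" (degrees; the focal length in pixels is half the picture's height over the tangent of half this angle, whatever the lens; pixels are square), "cx", "cy" (the principal point, pixels), "origin" and "rotation" of the camera in the world. Camera axes: x right, y down, z forward; pixel columns grow to the right and rows downward; lengths in m; the calibration is good to about 2 mm. A picture is of the moment at which its call begins: read the wrist's pose just before it. camera_params takes no time and is no camera call; for the wrist camera it gives the pose at the moment of the call.
- arm.close_job(): hands the job in; it is judged then, once.
Trained networks look in the newest picture that a camera, given by its name, has taken for a name from the list of things; names that differ only in an ending like _2 or _b are one class to them, and where a whole thing is asked for, a point or a joint stands for the part that bears it (a point fixed in the world has none). Each returns a list of dicts, best first, with "confidence" (0 to 1); they miss things now and then, are a little off and sometimes report something else, mostly with a low value. They report only what shows in the picture. A call takes as long as a camera call.
- arm.recognise(camera, target): "xyz" ([x, y, z] in m, in world coordinates, good to about 4 mm: the middle of the surface that is visible of it).
The state is a dict: "t": time; "joint_positions": joint angles; "qvel": joint speeds; "effort": joint torques, N m; "tool_pos": TCP position; "tool_rot": TCP orientation; "wrist_force": force on the tool from outside, world axes, zero at the start; "torque": the same for the moment, N m; "finger_gap": finger opening in m; "grasp_force": force on a finger pad.
Only numpy, scipy, OpenCV 4.12 (cv2) and the standard library are available. Lean on these libraries where they do the work, as an engineer would, in place of code of your own. Each camera call takes 0.05 s, during which the arm holds its last target. There are 200 camera calls.

## Working session

There is one attempt and no reset: what is moved stays moved. The work goes in short steps, Python scripts to look and compute and a shell command to move; the robot and the scene stay as the last step left them, time stands still between calls to the robot, and variables do not carry over. Pictures are saved under pics/ and viewed, at most 10 in all, crops included, and the job is handed in when it is done.

```bash
mkdir -p pics; ls; python3 - <<'E'
from bench import arm
import cv2,numpy as np
s=arm.state();print(s)
for c in("top","side"):
    p,d=arm.camera(c);cv2.imwrite(f"pics/{c}0.png",p[:,:,::-1]);np.save(f"pics/{c}0.npy",d)
    print(c,arm.camera_params(c))
    for t in("terminal_block","grip_1"):
        print(t,[(round(r["confidence"],2),np.round(r["xyz"],3).tolist()) for r in arm.recognise(c,t)])
E
```

```text
pics
{'t': 0.0, 'joint_positions': array([ 6.80781474e+01,  2.79237808e+00,  5.58964899e+00,  9.29328751e+01,
       -2.40086118e-03,  8.26778955e+01]), 'qvel': array([ 0.14426871, -0.11094904,  0.11949319,  0.02171233,  0.01217679,
        0.01789416]), 'effort': array([ 1.84588323e-03, -3.38779664e+01,  3.20017648e+01,  2.02365458e-02,
        9.42965880e-05,  4.88435532e-06]), 'tool_pos': array([0.13226975, 0.50784558, 0.40350416]), 'tool_rot': array([-1.79865196e+02, -1.49010923e-02,  1.65400237e+02]), 'wrist_force': array([0.03083394, 0.32836895, 0.1121991 ]), 'torque': array([ 0.02322478, -0.07085994,  0.0513945 ]), 'grasp_force': 0.0, 'finger_gap': 0.08560491483205704}
top {'vfov': 57.35923018004361, 'cx': 259.1201250392184, 'cy': 192.5500464897928, 'origin': array([ 0.42228841, -0.00504013,  0.98922642]), 'rotation': array([-169.70916817,    1.91815404,  -89.778782  ])}
terminal_block [(0.57, [0.514, 0.052, 0.03])]
grip_1 [(0.39, [0.521, 0.059, 0.074])]
side {'vfov': 46.83099910134629, 'cx': 258.590950991567, 'cy': 192.07364277224474, 'origin': array([-0.12200786, -0.9979987 ,  0.75196262]), 'rotation': array([-119.33286068,   -0.92712313,  -34.63791612])}
terminal_block [(0.74, [0.505, 0.032, 0.029])]
grip_1 [(0.5, [0.514, 0.05, 0.065]), (0.49, [0.519, -0.048, 0.066])]
```

View pics/top0.png

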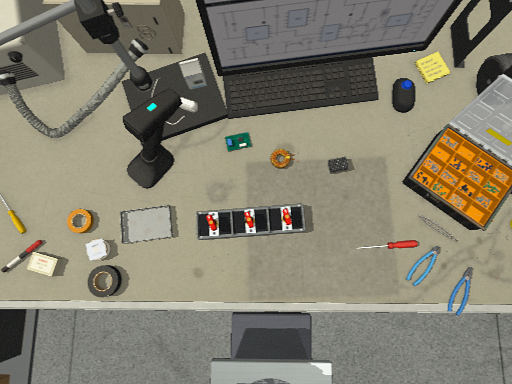

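View pics/side0.png

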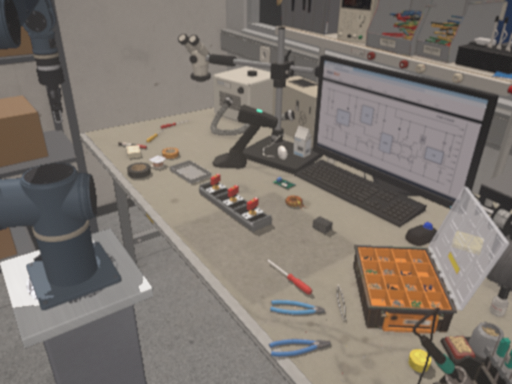

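The top view shows the block at about (250,222), with red wings at (212,223), (249,220) and (287,217). The tray lies to its left at (147,223), and the side view agrees. Next I'll measure the wings by colour and depth.

```bash
cat > h.py <<'E'
import numpy as np,cv2
from bench import arm
from scipy.spatial.transform import Rotation as R
def cloud(p,d,P):
    f=p.shape[0]/2/np.tan(np.radians(P["vfov"])/2)
    v,u=np.mgrid[:p.shape[0],:p.shape[1]]
    c=np.stack([(u-P["cx"])/f*d,(v-P["cy"])/f*d,d],-1)
    return c@R.from_euler("xyz",P["rotation"],degrees=True).as_matrix().T+P["origin"]
def red(p):
    h=cv2.cvtColor(p,cv2.COLOR_RGB2HSV)
    return (((h[...,0]<6)|(h[...,0]>172))&(h[...,1]>150)&(h[...,2]>70)).astype(np.uint8)
def wings(p,d,P,zmin=.045,zmax=.09,amin=15):
    X=cloud(p,d,P);m=red(p)*(X[...,2]>zmin)*(X[...,2]<zmax)*(d>0)
    n,l,s,c=cv2.connectedComponentsWithStats(m.astype(np.uint8))
    out=[]
    for i in range(1,n):
        if s[i,4]<amin: continue
        Q=X[l==i];zt=np.percentile(Q[:,2],90)
        T=Q[Q[:,2]>zt-.006][:,:2].astype(np.float32)
        (cx,cy),(w,hh),a=cv2.minAreaRect(T)
        if w<hh:a+=90;w,hh=hh,w
        out.append((c[i].round().tolist(),int(s[i,4]),np.round(Q.mean(0),4).tolist(),"top z",round(float(zt),4),"rect c",round(cx,4),round(cy,4),"LxW",round(w,4),round(hh,4),"ang",round((a+90)%180-90,1)))
    return out
E
python3 - <<'E'
from h import *
for c in("top","side"):
    p=cv2.imread(f"pics/{c}0.png")[:,:,::-1].copy();d=np.load(f"pics/{c}0.npy");P=arm.camera_params(c)
    for w in wings(p,d,P): print(c,w)
    X=cloud(p,d,P)
    if c=="top":
        m=((X[...,2]>.02)&(X[...,2]<.045)&(abs(X[...,0]-.51)<.1)&(abs(X[...,1]-.05)<.2))
        print("block",cv2.minAreaRect(X[m][:,:2].astype(np.float32)))
    m=(X[...,2]>.1)&(abs(X[...,0]-.5)<.15)&(abs(X[...,1]-.1)<.3);print("tall near",m.sum(), X[m].min(0) if m.any() else "")
P=arm.camera_params("wrist");print(P)
E
```

```text
top ([287.0, 218.0], 58, [0.522, -0.0463, 0.0729], 'top z', 0.0767, 'rect c', 0.5257, -0.0466, 'LxW', 0.0407, 0.013, 'ang', 16.0)
top ([249.0, 220.0], 57, [0.5163, 0.0526, 0.0737], 'top z', 0.0771, 'rect c', 0.5179, 0.0525, 'LxW', 0.0405, 0.0133, 'ang', 18.8)
top ([212.0, 223.0], 61, [0.5079, 0.1502, 0.0745], 'top z', 0.0767, 'rect c', 0.5099, 0.1514, 'LxW', 0.0388, 0.0133, 'ang', 25.2)
block ((0.5181140899658203, 0.05192090570926666), (0.0780588760972023, 0.2983993589878082), 4.467205047607422)
tall near 812 [ 0.42228841 -0.00504013  0.98922642]
side ([213.0, 179.0], 15, [0.4987, 0.1448, 0.0707], 'top z', 0.0768, 'rect c', 0.4979, 0.1437, 'LxW', 0.0113, 0.0065, 'ang', 59.0)
side ([231.0, 191.0], 27, [0.5096, 0.0472, 0.0707], 'top z', 0.0766, 'rect c', 0.5132, 0.0499, 'LxW', 0.0298, 0.0106, 'ang', 23.9)
side ([251.0, 204.0], 36, [0.5171, -0.0508, 0.0701], 'top z', 0.0743, 'rect c', 0.5232, -0.0475, 'LxW', 0.0341, 0.0125, 'ang', 13.9)
tall near 0 
{'vfov': 64.96355628625741, 'cx': 256.01842840353385, 'cy': 187.8678734323303, 'origin': array([0.05495555, 0.52979517, 0.37263081]), 'rotation': array([1.61777831e+02, 7.02704795e-02, 7.53475296e+01])}
```

```bash
python3 -m creep '35 -33 0 0 0 0.1 1;70 -66 -10 0 0 0.2 1;105 -99 -20 0 0 0.3 1;140 -132 -30 0 0 0.4 1;175 -165 -40 0 0 0.5 1' 20; python3 -m creep '35 -33 0 0 0 0.1 1;70 -66 -10 0 0 0.195 1;105 -99 -20 0 0 0.195 1;140 -132 -30 0 0 0.195 1;170 -160 -40 0 0 0.195 1'; python3 -m creep '20 -20 0 0 0 0 0.2;33 -31 -10 0 0 0 0.2;33 -31 -20 0 0 0 0.2;33 -31 -20 0 0 0 0.2'
python3 - <<'E'
from h import *
s=arm.state();print(s["tool_pos"],s["tool_rot"],s["finger_gap"],s["joint_positions"],s["torque"])
P=arm.camera_params("wrist");p,d=arm.camera("wrist");cv2.imwrite("pics/w1.png",p[:,:,::-1])
for w in wings(p,d,P,amin=60):print(w)
E
```

```text
t: 0.8
tool_pos: [0.3083, 0.3416, 0.3645]
tool_rot: [180.0, 0.0, -165.7]
wrist_force: [0.8, 0.9, 0.8]
finger_gap: 0.0849
grasp_force: 0.0
t: 1.3
tool_pos: [0.4788, 0.181, 0.3244]
tool_rot: [-180.0, 0.0, -154.8]
wrist_force: [0.1, -0.0, 0.1]
finger_gap: 0.0856
grasp_force: 0.0
t: 1.7
tool_pos: [0.5092, 0.1523, 0.3023]
tool_rot: [179.9, -0.3, -154.8]
wrist_force: [-0.2, -0.3, -0.7]
finger_gap: 0.051
grasp_force: 0.0
[0.50924942 0.15232433 0.30225135] [ 179.88266667   -0.25355861 -154.77059571] 0.050973436015019365 [ 9.41052831e+00  3.98525795e+00 -4.68416799e+00  8.16065145e+01
  4.37706360e-02 -1.58187218e+01] [ 0.01766477  0.01656787 -0.00029115]
([126.0, 158.0], 1457, [0.5139, 0.0593, 0.0702], 'top z', 0.0747, 'rect c', 0.5173, 0.058, 'LxW', 0.0414, 0.0139, 'ang', 18.6)
([259.0, 205.0], 929, [0.5057, 0.1551, 0.0726], 'top z', 0.0748, 'rect c', 0.5097, 0.1571, 'LxW', 0.0415, 0.0137, 'ang', 24.8)
```

View pics/w1.png

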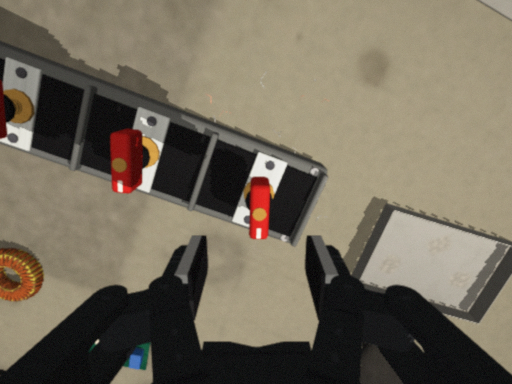

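The wrist view shows wing 1 at (259,205), between the fingers whose middle is near column 256, and wing 2 at (126,158). I'll measure again once settled, since the two cameras disagree by 5 mm in y.

```bash
python3 -m creep '0 0 -20 0 0 0 0.2;0 0 -40 0 0 0 0.2;0 0 -40 0 0 0 0.2;0 0 -40 0 0 0 0.2'
python3 - <<'E'
from h import *
for i in range(2):
    P=arm.camera_params("wrist");p,d=arm.camera("wrist")
    for w in wings(p,d,P,amin=60):print(w)
s=arm.state();print(s["tool_pos"],s["tool_rot"],s["torque"])
p,d=arm.camera("top")
for w in wings(p,d,arm.camera_params("top")):print(w)
E
```

```text
t: 2.15
tool_pos: [0.5095, 0.153, 0.265]
tool_rot: [180.0, -0.0, -154.7]
wrist_force: [0.5, 0.4, -0.0]
finger_gap: 0.0514
grasp_force: 0.0
([100.0, 169.0], 2502, [0.5136, 0.0598, 0.0691], 'top z', 0.0746, 'rect c', 0.5175, 0.0579, 'LxW', 0.0415, 0.0144, 'ang', 19.1)
([260.0, 225.0], 1363, [0.5052, 0.1546, 0.0721], 'top z', 0.0749, 'rect c', 0.5099, 0.157, 'LxW', 0.0419, 0.0139, 'ang', 24.5)
([102.0, 168.0], 2477, [0.5136, 0.0598, 0.0692], 'top z', 0.0746, 'rect c', 0.5175, 0.0581, 'LxW', 0.0418, 0.0149, 'ang', 17.9)
([260.0, 223.0], 1349, [0.5052, 0.1546, 0.0721], 'top z', 0.0749, 'rect c', 0.51, 0.1571, 'LxW', 0.0423, 0.0138, 'ang', 24.3)
[0.51043872 0.15275475 0.26625995] [-1.79971344e+02  1.27144271e-01 -1.54711098e+02] [-0.02576458  0.00305892 -0.05002478]
([287.0, 218.0], 57, [0.5217, -0.0465, 0.0736], 'top z', 0.0774, 'rect c', 0.5247, -0.047, 'LxW', 0.0389, 0.0125, 'ang', 17.8)
([249.0, 220.0], 54, [0.5148, 0.0521, 0.0738], 'top z', 0.0762, 'rect c', 0.5175, 0.0525, 'LxW', 0.0392, 0.013, 'ang', 21.8)
([214.0, 228.0], 15, [0.4946, 0.1442, 0.0744], 'top z', 0.0772, 'rect c', 0.4955, 0.1446, 'LxW', 0.011, 0.0068, 'ang', -69.7)
```

```bash
cat > f.py <<'E'
from h import *
import sys
n=int(sys.argv[1]) if len(sys.argv)>1 else 4
F=[];T=[];Z=[]
for i in range(n):
    s=arm.state();F.append(s["wrist_force"]);T.append(s["torque"]);Z.append(s["tool_pos"]);y=s["tool_rot"]
    if i<n-1: arm.camera("side")
print("t",round(s["t"],2),"F",np.mean(F,0).round(2),"T",np.mean(T,0).round(3),"sd",np.std(T,0).round(3),"pos",np.mean(Z,0).round(4),"rot",np.round(y,2),"gap",round(s["finger_gap"],4),"grip",round(float(s["grasp_force"]),1))
E
python3 -m creep '0 2 -15 0 0 0 0.2;0 2 -30 0 0 0 0.2;0 2 -46 0 0 0 0.2;0 2 -46 0 0 0 0.2;0 2 -46 0 0 0 0.2'; python3 f.py 5; python3 -m creep '0 0 0 0 0 0 -0.3;0 0 0 0 0 0 -0.5;0 0 0 0 0 0 -1;0 0 0 0 0 0 -1;0 0 0 0 0 0 -1' 20; python3 f.py 6
```

```text
t: 2.8
tool_pos: [0.5097, 0.1539, 0.2173]
tool_rot: [180.0, -0.2, -154.8]
wrist_force: [1.2, 0.1, 0.3]
finger_gap: 0.0509
grasp_force: 0.0
t 3.0 F [ 0.45 -0.2   0.11] T [-0.007 -0.02  -0.001] sd [0.015 0.021 0.026] pos [0.5104 0.154  0.2188] rot [-1.7997e+02  1.0000e-01 -1.5478e+02] gap 0.0512 grip 0.0
t: 3.5
tool_pos: [0.5104, 0.1546, 0.2195]
tool_rot: [179.9, 0.1, -154.7]
wrist_force: [-2.5, 4.3, 4.7]
finger_gap: 0.0205
grasp_force: 19.6
t 3.75 F [-2.27  4.19  5.38] T [ 0.876  0.484 -0.009] sd [0.051 0.043 0.011] pos [0.5104 0.1546 0.2194] rot [ 1.7992e+02  7.0000e-02 -1.5475e+02] gap 0.0203 grip 19.6
```

```bash
python3 - <<'E'
from h import *
P=arm.camera_params("wrist");p,d=arm.camera("wrist");cv2.imwrite("pics/w2.png",cv2.resize(p[150:384,130:400,::-1],None,fx=2,fy=2))
for w in wings(p,d,P,amin=60):print(w)
E
```

```text
([45.0, 192.0], 5431, [0.5131, 0.0602, 0.068], 'top z', 0.0745, 'rect c', 0.5174, 0.0579, 'LxW', 0.0417, 0.0151, 'ang', 18.1)
([258.0, 262.0], 2468, [0.5039, 0.154, 0.0713], 'top z', 0.0746, 'rect c', 0.51, 0.1569, 'LxW', 0.0424, 0.0138, 'ang', 23.4)
```

View pics/w2.png

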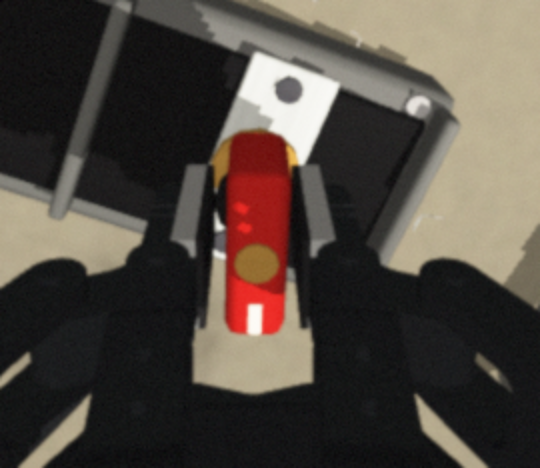

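The wing at (257,230) in the crop sits between the pads. The lateral force says the wing is a bit further along +y, so I'll centre the tool, then make a small test turn.

```bash
python3 -m creep '-0.4 0.9 0 0 0 0 -1;-0.8 1.8 0 0 0 0 -1;-0.8 1.8 0 0 0 0 -1;-0.8 1.8 0 0 0 0 -1' ; python3 f.py 5;  python3 -m creep '0 0 0 0 0 -0.03 -1;0 0 0 0 0 -0.06 -1;0 0 0 0 0 -0.06 -1'; python3 f.py 6; python3 - <<'E'
from h import *
P=arm.camera_params("wrist");p,d=arm.camera("wrist")
for w in wings(p,d,P,amin=60):print(w)
E
```

```text
t: 4.2
tool_pos: [0.51, 0.1555, 0.2194]
tool_rot: [-179.9, 0.1, -154.8]
wrist_force: [-0.2, 0.3, 5.7]
finger_gap: 0.0202
grasp_force: 19.6
t 4.4 F [-0.51  0.98  5.33] T [ 0.182  0.225 -0.012] sd [0.026 0.037 0.036] pos [0.51   0.1555 0.2194] rot [-1.799e+02  7.000e-02 -1.548e+02] gap 0.02 grip 19.6
t: 4.7
tool_pos: [0.51, 0.1555, 0.2194]
tool_rot: [-179.9, 0.1, -158.3]
wrist_force: [-0.5, 1.8, 4.4]
finger_gap: 0.0202
grasp_force: 19.6
t 4.95 F [-1.4   1.08  5.32] T [0.21  0.187 0.014] sd [0.014 0.026 0.02 ] pos [0.51   0.1555 0.2193] rot [-1.7991e+02  6.0000e-02 -1.5824e+02] gap 0.0206 grip 19.6
([43.0, 204.0], 5392, [0.5132, 0.0603, 0.0678], 'top z', 0.0745, 'rect c', 0.5176, 0.0578, 'LxW', 0.0421, 0.0156, 'ang', 17.7)
([257.0, 262.0], 2443, [0.5036, 0.1545, 0.0714], 'top z', 0.0746, 'rect c', 0.5101, 0.1571, 'LxW', 0.0425, 0.0137, 'ang', 20.9)
```

Wing 1 turns with the tool (free torque about 0.03 N m). I'll go on in 0.1 rad steps, with a torque guard between them.

```bash
cat >> f.py <<'E'
if len(sys.argv)>2 and abs(np.mean(T,0)[2])>float(sys.argv[2]): print("STOP");sys.exit(1)
E
g(){ tail -0; python3 f.py 6 0.065; }
(python3 -m creep '0 0 -0.1 0 0 -0.05 -1;0 0 -0.2 0 0 -0.1 -1;0 0 -0.2 0 0 -0.1 -1' >/dev/null && python3 f.py 6 0.065 &&
python3 -m creep '0 0 -0.1 0 0 -0.05 -1;0 0 -0.2 0 0 -0.1 -1;0 0 -0.2 0 0 -0.1 -1' >/dev/null && python3 f.py 6 0.065 &&
python3 -m creep '0 0 -0.1 0 0 -0.05 -1;0 0 -0.2 0 0 -0.1 -1;0 0 -0.2 0 0 -0.1 -1' >/dev/null && python3 f.py 6 0.065 &&
python3 -m creep '0 0 -0.1 0 0 -0.05 -1;0 0 -0.2 0 0 -0.1 -1;0 0 -0.2 0 0 -0.1 -1' >/dev/null && python3 f.py 6 0.065)
```

```text
t 5.55 F [-0.61  0.84  5.06] T [ 0.2    0.171 -0.002] sd [0.024 0.026 0.032] pos [0.51   0.1555 0.2191] rot [-1.7991e+02  7.0000e-02 -1.6397e+02] gap 0.0202 grip 19.6
t 6.1 F [-1.21  0.84  4.81] T [ 0.195  0.186 -0.01 ] sd [0.037 0.012 0.036] pos [0.51   0.1555 0.2189] rot [-1.7992e+02  8.0000e-02 -1.6968e+02] gap 0.0206 grip 19.6
t 6.65 F [-1.15  1.1   4.98] T [0.173 0.153 0.036] sd [0.024 0.022 0.03 ] pos [0.51   0.1555 0.2187] rot [-1.7993e+02  8.0000e-02 -1.7537e+02] gap 0.0202 grip 19.6
t 7.2 F [-0.77  1.05  4.97] T [0.167 0.136 0.001] sd [0.016 0.016 0.011] pos [0.51   0.1555 0.2184] rot [-1.7994e+02  9.0000e-02  1.7890e+02] gap 0.0201 grip 19.6
```

```bash
python3 - <<'E'
from h import *
P=arm.camera_params("wrist");p,d=arm.camera("wrist")
for w in wings(p,d,P,amin=60):print(w)
E
(python3 -m creep '0 0 -0.1 0 0 -0.05 -1;0 0 -0.2 0 0 -0.1 -1;0 0 -0.2 0 0 -0.1 -1' >/dev/null && python3 f.py 6 0.065 &&
python3 -m creep '0 0 -0.1 0 0 -0.05 -1;0 0 -0.2 0 0 -0.1 -1;0 0 -0.2 0 0 -0.1 -1' >/dev/null && python3 f.py 6 0.065 &&
python3 -m creep '0 0 -0.1 0 0 -0.05 -1;0 0 -0.2 0 0 -0.1 -1;0 0 -0.2 0 0 -0.1 -1' >/dev/null && python3 f.py 6 0.065)
```

```text
([257.0, 262.0], 2427, [0.5029, 0.1574, 0.0705], 'top z', 0.0736, 'rect c', 0.5098, 0.1576, 'LxW', 0.0419, 0.014, 'ang', -1.9)
([50.0, 281.0], 5033, [0.5136, 0.0612, 0.0668], 'top z', 0.0743, 'rect c', 0.5172, 0.0582, 'LxW', 0.0413, 0.0155, 'ang', 17.5)
t 7.8 F [-0.55  0.53  5.1 ] T [0.146 0.15  0.034] sd [0.01  0.032 0.015] pos [0.51   0.1556 0.2182] rot [-1.7995e+02  9.0000e-02  1.7321e+02] gap 0.0201 grip 19.6
t 8.35 F [-0.55  0.81  4.92] T [0.121 0.153 0.013] sd [0.017 0.033 0.026] pos [0.51   0.1556 0.218 ] rot [-1.7997e+02  9.0000e-02  1.6747e+02] gap 0.0201 grip 19.6
t 8.9 F [-0.25  0.63  5.27] T [ 0.116  0.147 -0.   ] sd [0.038 0.029 0.036] pos [0.5099 0.1556 0.2177] rot [-1.7998e+02  9.0000e-02  1.6176e+02] gap 0.0201 grip 19.6
```

```bash

(python3 -m creep '0 0 -0.1 0 0 -0.05 -1;0 0 -0.2 0 0 -0.1 -1;0 0 -0.2 0 0 -0.1 -1' >/dev/null && python3 f.py 6 0.065 &&
python3 -m creep '0 0 -0.1 0 0 -0.05 -1;0 0 -0.2 0 0 -0.1 -1;0 0 -0.2 0 0 -0.1 -1' >/dev/null && python3 f.py 6 0.065 &&
python3 -m creep '0 0 -0.1 0 0 -0.05 -1;0 0 -0.2 0 0 -0.1 -1;0 0 -0.2 0 0 -0.1 -1' >/dev/null && python3 f.py 6 0.065 &&
python3 -m creep '0 0 -0.1 0 0 -0.05 -1;0 0 -0.2 0 0 -0.1 -1;0 0 -0.2 0 0 -0.1 -1' >/dev/null && python3 f.py 6 0.065)
```

```text
t 9.45 F [-0.36  0.63  5.14] T [0.12  0.107 0.001] sd [0.034 0.022 0.031] pos [0.5099 0.1556 0.2175] rot [-1.7999e+02  9.0000e-02  1.5605e+02] gap 0.0202 grip 19.6
t 10.0 F [-0.05  0.74  4.97] T [0.113 0.074 0.006] sd [0.017 0.026 0.022] pos [0.5099 0.1556 0.2173] rot [-1.8000e+02  8.0000e-02  1.5034e+02] gap 0.0199 grip 19.6
t 10.55 F [-0.11  0.35  5.06] T [0.083 0.087 0.027] sd [0.034 0.035 0.019] pos [0.5099 0.1556 0.217 ] rot [1.7999e+02 8.0000e-02 1.4463e+02] gap 0.0201 grip 19.6
t 11.1 F [-0.18  0.79  5.55] T [0.097 0.116 0.082] sd [0.028 0.024 0.03 ] pos [0.5099 0.1557 0.217 ] rot [1.7998e+02 8.0000e-02 1.3892e+02] gap 0.0202 grip 19.7
STOP
```

Wing 1 reached its stop at about 1.04 rad of screw turn, so it is a good screw and is home. I'll confirm with a little more torque, unwind, release, and move over wing 2.

```bash

python3 -m creep '0 0 0 0 0 -0.04 -1;0 0 0 0 0 -0.04 -1' >/dev/null && python3 f.py 5; python3 -m creep '0 0 0 0 0 0.08 -1;0 0 0 0 0 0.12 -1;0 0 0 0 0 0.12 -1'>/dev/null; python3 f.py 4
python3 -m creep '0 0 0 0 0 0 0;0 0 0 0 0 0 0.2;0 0 0 0 0 0 0.2;0 0 20 0 0 0 0.2;0 0 48 0 0 0 0.2' | tail -3
python3 -m creep '2 -20 0 0 0 0.14 0.2;4 -50 0 0 0 0.28 0.2;7.5 -80 0 0 0 0.42 0.2;7.5 -99.5 0 0 0 0.56 0.2;7.5 -99.5 0 0 0 0.7 0.2' |tail -3; python3 -m creep '0 0 0 0 0 0.14 0.2;0 0 0 0 0 0.21 0.2;0 0 0 0 0 0.21 0.2;0 0 0 0 0 0.21 0.2' 
python3 - <<'E'
from h import *
for i in range(2):
    P=arm.camera_params("wrist");p,d=arm.camera("wrist")
    for w in wings(p,d,P,amin=60):print(w)
E
python3 f.py 2
```

```text
t 11.5 F [-0.51  0.57  5.74] T [0.102 0.117 0.085] sd [0.018 0.025 0.029] pos [0.5099 0.1557 0.217 ] rot [1.7997e+02 8.0000e-02 1.3663e+02] gap 0.0201 grip 19.6
t 11.95 F [-0.3   1.41  5.18] T [0.119 0.116 0.037] sd [0.011 0.021 0.024] pos [0.5099 0.1557 0.217 ] rot [1.7998e+02 8.0000e-02 1.4349e+02] gap 0.0201 grip 19.6
wrist_force: [0.5, -0.9, 0.4]
finger_gap: 0.0514
grasp_force: 0.0
wrist_force: [-0.6, 0.3, 0.2]
finger_gap: 0.0514
grasp_force: 0.0
t: 13.35
tool_pos: [0.5169, 0.0563, 0.264]
tool_rot: [180.0, -0.1, -164.6]
wrist_force: [0.4, -0.6, -0.5]
finger_gap: 0.0507
grasp_force: 0.0
([92.0, 195.0], 2564, [0.5213, -0.0393, 0.0682], 'top z', 0.0744, 'rect c', 0.5251, -0.0417, 'LxW', 0.0415, 0.0147, 'ang', 16.0)
([255.0, 224.0], 1361, [0.5125, 0.0556, 0.0721], 'top z', 0.0748, 'rect c', 0.5174, 0.0573, 'LxW', 0.0416, 0.0138, 'ang', 18.8)
([409.0, 250.0], 2459, [0.507, 0.1539, 0.0647], 'top z', 0.0721, 'rect c', 0.5102, 0.1566, 'LxW', 0.0416, 0.0149, 'ang', -34.8)
([92.0, 195.0], 2570, [0.5213, -0.0393, 0.0683], 'top z', 0.0744, 'rect c', 0.5251, -0.0416, 'LxW', 0.0418, 0.0143, 'ang', 16.2)
([255.0, 224.0], 1355, [0.5124, 0.0556, 0.0721], 'top z', 0.0747, 'rect c', 0.5178, 0.0574, 'LxW', 0.0418, 0.0137, 'ang', 18.8)
([408.0, 250.0], 2457, [0.507, 0.1539, 0.0648], 'top z', 0.0721, 'rect c', 0.5104, 0.1569, 'LxW', 0.0415, 0.0155, 'ang', -36.7)
t 13.5 F [0.18 0.72 0.5 ] T [ 0.011 -0.061 -0.039] sd [0.022 0.025 0.001] pos [0.5169 0.0564 0.2643] rot [ 1.8000e+02 -2.0000e-02 -1.6455e+02] gap 0.0514 grip 0.0
```

Wing 1 rests at -35.7° and has sunk 2.7 mm, so it is home. Next is wing 2.

```bash

python3 -m creep '0.5 -0.5 -15 0 0 0.03 0.2;0.5 -0.5 -30 0 0 0.06 0.2;0.5 -0.5 -46 0 0 0.06 0.2;0.5 -0.5 -46 0 0 0.06 0.2' >/dev/null; python3 -m creep '0 0 0 0 0 0 -0.3;0 0 0 0 0 0 -0.5;0 0 0 0 0 0 -1;0 0 0 0 0 0 -1;0 0 0 0 0 0 -1' 20 >/dev/null; python3 f.py 6
```

```text
t 14.65 F [-0.2   0.86  4.18] T [0.16  0.096 0.001] sd [0.023 0.024 0.028] pos [0.518  0.0559 0.2195] rot [-1.7997e+02  1.0000e-01 -1.6108e+02] gap 0.0201 grip 19.8
```

```bash

(python3 -m creep '0 0 -0.1 0 0 -0.05 -1;0 0 -0.2 0 0 -0.1 -1;0 0 -0.2 0 0 -0.1 -1' >/dev/null && python3 f.py 6 0.065 &&
python3 -m creep '0 0 -0.1 0 0 -0.05 -1;0 0 -0.2 0 0 -0.1 -1;0 0 -0.2 0 0 -0.1 -1' >/dev/null && python3 f.py 6 0.065 &&
python3 -m creep '0 0 -0.1 0 0 -0.05 -1;0 0 -0.2 0 0 -0.1 -1;0 0 -0.2 0 0 -0.1 -1' >/dev/null && python3 f.py 6 0.065 &&
python3 -m creep '0 0 -0.1 0 0 -0.05 -1;0 0 -0.2 0 0 -0.1 -1;0 0 -0.2 0 0 -0.1 -1' >/dev/null && python3 f.py 6 0.065 &&
python3 -m creep '0 0 -0.1 0 0 -0.05 -1;0 0 -0.2 0 0 -0.1 -1;0 0 -0.2 0 0 -0.1 -1' >/dev/null && python3 f.py 6 0.065)
```

```text
t 15.2 F [-0.11  0.87  5.7 ] T [ 0.124  0.073 -0.   ] sd [0.025 0.027 0.017] pos [0.518  0.0559 0.2193] rot [-1.7998e+02  1.0000e-01 -1.6681e+02] gap 0.02 grip 19.8
t 15.75 F [-0.35  0.93  5.49] T [0.126 0.077 0.008] sd [0.008 0.028 0.031] pos [0.518  0.0559 0.2191] rot [-1.7999e+02  1.1000e-01 -1.7254e+02] gap 0.0201 grip 19.8
t 16.3 F [-0.07  0.5   5.58] T [0.111 0.086 0.006] sd [0.029 0.026 0.026] pos [0.518  0.0558 0.2188] rot [-1.8000e+02  1.1000e-01 -1.7827e+02] gap 0.0206 grip 19.8
t 16.85 F [-0.49  0.69  5.43] T [0.126 0.071 0.048] sd [0.035 0.044 0.019] pos [0.5181 0.0559 0.2187] rot [1.7999e+02 1.1000e-01 1.7601e+02] gap 0.0198 grip 19.8
t 17.4 F [-0.15  0.62  6.04] T [0.125 0.078 0.096] sd [0.018 0.042 0.027] pos [0.5181 0.0559 0.2187] rot [1.7997e+02 1.3000e-01 1.7029e+02] gap 0.0202 grip 19.9
STOP
```

Wing 2 binds at about 0.5 rad: the torque is rising and it has stopped sinking. It is the crossed screw, so I'll stop and back it out.

```bash

python3 -m creep '0 0 0 0 0 0.08 -1;0 0 0.1 0 0 0.16 -1;0 0 0.3 0 0 0.24 -1;0 0 0.3 0 0 0.24 -1' >/dev/null && python3 f.py 5 0.065 &&
python3 -m creep '0 0 0.2 0 0 0.08 -1;0 0 0.4 0 0 0.16 -1;0 0 0.6 0 0 0.24 -1;0 0 0.6 0 0 0.24 -1' >/dev/null && python3 f.py 5 0.065 &&
python3 -m creep '0 0 0.2 0 0 0.08 -1;0 0 0.4 0 0 0.16 -1;0 0 0.4 0 0 0.16 -1' >/dev/null && python3 f.py 6 0.065 &&
python3 -m creep '0 0 0.1 0 0 0.05 -1;0 0 0.2 0 0 0.1 -1;0 0 0.2 0 0 0.1 -1' >/dev/null && python3 f.py 6 0.065 &&
python3 -m creep '0 0 0.1 0 0 0.05 -1;0 0 0.2 0 0 0.1 -1;0 0 0.2 0 0 0.1 -1' >/dev/null && python3 f.py 6 0.065 &&
python3 -m creep '0 0 0.1 0 0 0.05 -1;0 0 0.2 0 0 0.1 -1;0 0 0.2 0 0 0.1 -1' >/dev/null && python3 f.py 6 0.065
```

```text
t 18.0 F [-0.1   0.49  5.72] T [ 0.152  0.091 -0.043] sd [0.025 0.013 0.032] pos [0.518  0.0559 0.2187] rot [-1.8000e+02  1.1000e-01 -1.7599e+02] gap 0.0201 grip 19.8
t 18.6 F [-0.31  0.27  5.38] T [ 0.188  0.084 -0.034] sd [0.027 0.019 0.014] pos [0.518  0.0559 0.2193] rot [-1.7998e+02  1.0000e-01 -1.6223e+02] gap 0.02 grip 19.8
t 19.15 F [0.22 1.01 5.35] T [ 0.199  0.056 -0.039] sd [0.029 0.034 0.011] pos [0.518  0.0559 0.2197] rot [-1.7997e+02  1.0000e-01 -1.5306e+02] gap 0.0203 grip 19.8
t 19.7 F [-0.32  0.7   5.16] T [ 0.208  0.076 -0.034] sd [0.018 0.021 0.027] pos [0.518  0.0559 0.2199] rot [-1.7996e+02  1.0000e-01 -1.4733e+02] gap 0.02 grip 19.8
t 20.25 F [-0.65  0.81  5.25] T [ 0.197  0.102 -0.015] sd [0.015 0.039 0.011] pos [0.518  0.0559 0.2201] rot [-1.7995e+02  9.0000e-02 -1.4161e+02] gap 0.0201 grip 19.8
t 20.8 F [-0.11  1.    5.28] T [ 0.213  0.095 -0.049] sd [0.016 0.034 0.024] pos [0.518  0.0559 0.2203] rot [-1.7995e+02  9.0000e-02 -1.3588e+02] gap 0.0201 grip 19.8
```

```bash

python3 -m creep '0 0 0.1 0 0 0.04 -1;0 0 0.1 0 0 0.08 -1;0 0 0.1 0 0 0.08 -1' >/dev/null && python3 f.py 8 0.08 &&
python3 -m creep '0 0 0 0 0 0.03 -1;0 0 0 0 0 0.06 -1;0 0 0 0 0 0.06 -1' >/dev/null && python3 f.py 8 0.08
```

```text
t 21.45 F [-0.37  1.06  4.95] T [ 0.196  0.046 -0.118] sd [0.037 0.033 0.021] pos [0.5179 0.0559 0.2203] rot [-1.7994e+02  8.0000e-02 -1.3130e+02] gap 0.0199 grip 19.8
STOP
```

Wing 2 is against its back-out stop (T = -0.118). I'll unwind, release and go to wing 3.

```bash

python3 -m creep '0 0 0 0 0 -0.06 -1;0 0 0 0 0 -0.12 -1;0 0 0 0 0 -0.12 -1'>/dev/null; python3 f.py 4
python3 -m creep '0 0 0 0 0 0 0;0 0 0 0 0 0 0.2;0 0 0 0 0 0 0.2;0 0 20 0 0 0 0.2;0 0 45 0 0 0 0.2' | tail -3
python3 -m creep '2 -20 0 0 0 -0.12 0.2;4 -50 0 0 0 -0.24 0.2;7.5 -80 0 0 0 -0.36 0.2;7.5 -99 0 0 0 -0.45 0.2;7.5 -99 0 0 0 -0.45 0.2' |tail -3; python3 -m creep '0 0 0 0 0 0 0.2;0 0 0 0 0 0 0.2' >/dev/null
python3 - <<'E'
from h import *
for i in range(2):
    P=arm.camera_params("wrist");p,d=arm.camera("wrist")
    for w in wings(p,d,P,amin=60):print(w)
E
python3 f.py 2
```

```text
t 21.9 F [-0.95  0.94  5.59] T [ 0.209  0.034 -0.01 ] sd [0.038 0.021 0.03 ] pos [0.518  0.0559 0.2203] rot [-1.7995e+02  9.0000e-02 -1.3811e+02] gap 0.0201 grip 19.8
wrist_force: [0.1, 0.0, -0.5]
finger_gap: 0.0511
grasp_force: 0.0
wrist_force: [-1.1, 1.1, -0.1]
finger_gap: 0.0512
grasp_force: 0.0
([254.0, 223.0], 1350, [0.5201, -0.0439, 0.0721], 'top z', 0.0746, 'rect c', 0.5251, -0.0425, 'LxW', 0.0412, 0.0135, 'ang', 16.6)
([406.0, 252.0], 1820, [0.514, 0.0514, 0.0696], 'top z', 0.0753, 'rect c', 0.5175, 0.0568, 'LxW', 0.0417, 0.0143, 'ang', 38.4)
([508.0, 282.0], 126, [0.5226, 0.1421, 0.0522], 'top z', 0.0554, 'rect c', 0.5237, 0.1428, 'LxW', 0.0138, 0.0053, 'ang', 18.2)
([253.0, 223.0], 1350, [0.5199, -0.0439, 0.0719], 'top z', 0.0746, 'rect c', 0.5252, -0.0423, 'LxW', 0.0417, 0.0135, 'ang', 16.7)
([406.0, 252.0], 1823, [0.5139, 0.0514, 0.0696], 'top z', 0.0753, 'rect c', 0.5176, 0.0573, 'LxW', 0.0427, 0.0147, 'ang', 38.8)
([508.0, 282.0], 131, [0.5226, 0.1422, 0.0523], 'top z', 0.0556, 'rect c', 0.5244, 0.1432, 'LxW', 0.0135, 0.0053, 'ang', 22.0)
t 23.25 F [-0.12  0.05 -0.41] T [-0.002  0.001 -0.053] sd [0.006 0.022 0.022] pos [ 0.525  -0.0423  0.2644] rot [ 1.7998e+02 -1.0000e-02 -1.6384e+02] gap 0.0509 grip 0.0
```

Wing 2 rests at 38.6°. That is 73–74° from wing 1's home angle, matching the 1.3 rad range. Now wing 3.

```bash

python3 -m creep '0.5 -1 -15 0 0 0 0.2;0.5 -1 -30 0 0 0 0.2;0.5 -1 -45 0 0 0 0.2;0.5 -1 -45 0 0 0 0.2' >/dev/null; python3 -m creep '0 0 0 0 0 0 -0.3;0 0 0 0 0 0 -0.5;0 0 0 0 0 0 -1;0 0 0 0 0 0 -1;0 0 0 0 0 0 -1' 20 >/dev/null; python3 f.py 5
(python3 -m creep '0 0 -0.1 0 0 -0.05 -1;0 0 -0.2 0 0 -0.1 -1;0 0 -0.2 0 0 -0.1 -1' >/dev/null && python3 f.py 6 0.065 &&
python3 -m creep '0 0 -0.1 0 0 -0.05 -1;0 0 -0.2 0 0 -0.1 -1;0 0 -0.2 0 0 -0.1 -1' >/dev/null && python3 f.py 6 0.065 &&
python3 -m creep '0 0 -0.1 0 0 -0.05 -1;0 0 -0.2 0 0 -0.1 -1;0 0 -0.2 0 0 -0.1 -1' >/dev/null && python3 f.py 6 0.065 &&
python3 -m creep '0 0 -0.1 0 0 -0.05 -1;0 0 -0.2 0 0 -0.1 -1;0 0 -0.2 0 0 -0.1 -1' >/dev/null && python3 f.py 6 0.065 &&
python3 -m creep '0 0 -0.1 0 0 -0.05 -1;0 0 -0.2 0 0 -0.1 -1;0 0 -0.2 0 0 -0.1 -1' >/dev/null && python3 f.py 6 0.065)
```

```text
t 24.35 F [-0.61  1.43  0.78] T [ 0.293  0.119 -0.001] sd [0.032 0.023 0.013] pos [ 0.5257 -0.044   0.2199] rot [ 1.7999e+02  4.0000e-02 -1.6393e+02] gap 0.0198 grip 19.8
t 24.9 F [-0.63  1.49  2.43] T [0.382 0.146 0.011] sd [0.048 0.036 0.035] pos [ 0.5257 -0.0441  0.2197] rot [ 1.7999e+02  4.0000e-02 -1.6964e+02] gap 0.0201 grip 19.9
t 25.45 F [-0.27  1.97  3.34] T [0.46  0.14  0.012] sd [0.021 0.041 0.025] pos [ 0.5257 -0.0441  0.2194] rot [ 1.8000e+02  3.0000e-02 -1.7537e+02] gap 0.02 grip 20.0
t 26.0 F [-0.29  2.1   3.96] T [0.511 0.114 0.011] sd [0.02  0.021 0.036] pos [ 0.5257 -0.0441  0.2191] rot [1.7999e+02 3.0000e-02 1.7891e+02] gap 0.0201 grip 20.1
t 26.55 F [-0.5   2.34  4.8 ] T [0.531 0.058 0.034] sd [0.024 0.028 0.024] pos [ 0.5257 -0.0442  0.2189] rot [1.8000e+02 3.0000e-02 1.7317e+02] gap 0.0198 grip 20.1
t 27.1 F [-0.47  2.27  4.61] T [0.556 0.    0.021] sd [0.027 0.03  0.026] pos [ 0.5256 -0.0441  0.2186] rot [1.8000e+02 2.0000e-02 1.6744e+02] gap 0.0201 grip 20.1
```

```bash

(python3 -m creep '0 0.4 -0.1 0 0 -0.05 -1;0 0.8 -0.2 0 0 -0.1 -1;0 0.8 -0.2 0 0 -0.1 -1' >/dev/null && python3 f.py 6 0.065 &&
python3 -m creep '0 0 -0.1 0 0 -0.05 -1;0 0 -0.2 0 0 -0.1 -1;0 0 -0.2 0 0 -0.1 -1' >/dev/null && python3 f.py 6 0.065 &&
python3 -m creep '0 0 -0.1 0 0 -0.05 -1;0 0 -0.2 0 0 -0.1 -1;0 0 -0.2 0 0 -0.1 -1' >/dev/null && python3 f.py 6 0.065 &&
python3 -m creep '0 0 -0.1 0 0 -0.05 -1;0 0 -0.2 0 0 -0.1 -1;0 0 -0.2 0 0 -0.1 -1' >/dev/null && python3 f.py 6 0.065 &&
python3 -m creep '0 0 0 0 0 -0.04 -1;0 0 0 0 0 -0.08 -1;0 0 0 0 0 -0.08 -1' >/dev/null && python3 f.py 6 0.065 &&
python3 -m creep '0 0 0 0 0 -0.04 -1;0 0 0 0 0 -0.08 -1;0 0 0 0 0 -0.08 -1' >/dev/null && python3 f.py 6 0.065)
```

```text
t 27.65 F [0.26 0.12 4.55] T [0.08  0.007 0.025] sd [0.068 0.023 0.031] pos [ 0.5256 -0.0437  0.2184] rot [-1.7995e+02  3.0000e-02  1.6169e+02] gap 0.0202 grip 20.1Traceback (most recent call last):
  File "f.py", line 7, in <module>
    if i<n-1: arm.camera("side")
              ~~~~~~~~~~^^^^^^^^
ValueError: 200 camera calls are used up
```

The camera calls are used up, so I'll read the torque from single hold rows instead.

```bash
cat > r.py <<'E'
from bench import arm
import sys
s=arm.state();print(round(s["t"],2),"Tz",round(float(s["torque"][2]),3),"Fz",round(float(s["wrist_force"][2]),1),"z",round(float(s["tool_pos"][2]),4),"yaw",round(float(s["tool_rot"][2]),2))
sys.exit(1 if s["torque"][2]>.14 else 0)
E
h(){ :; }
for i in 1 2 3 4 5; do python3 -m creep '0 0 0 0 0 0 -1' >/dev/null; python3 r.py; done; echo step
python3 -m creep '0 0 -0.1 0 0 -0.05 -1;0 0 -0.2 0 0 -0.1 -1' >/dev/null
for i in 1 2 3 4 5; do python3 -m creep '0 0 0 0 0 0 -1' >/dev/null; python3 r.py; done
```

```text
28.2 Tz 0.046 Fz 4.4 z 0.2182 yaw 155.98
28.3 Tz -0.073 Fz 4.5 z 0.2182 yaw 155.96
28.4 Tz 0.037 Fz 4.2 z 0.2182 yaw 155.95
28.5 Tz 0.019 Fz 4.4 z 0.2182 yaw 155.95
28.6 Tz -0.017 Fz 4.0 z 0.2182 yaw 155.95
step
28.9 Tz -0.037 Fz 3.3 z 0.2179 yaw 150.22
29.0 Tz -0.032 Fz 4.8 z 0.2179 yaw 150.27
29.1 Tz 0.049 Fz 3.5 z 0.2179 yaw 150.25
29.2 Tz 0.024 Fz 3.9 z 0.2179 yaw 150.24
29.3 Tz -0.028 Fz 4.1 z 0.2179 yaw 150.23
```

```bash

python3 -m creep '0 0 -0.1 0 0 -0.05 -1;0 0 -0.2 0 0 -0.1 -1' >/dev/null
for i in 1 2 3 4 5 6; do python3 -m creep '0 0 0 0 0 0 -1' >/dev/null; python3 r.py; done; echo step
python3 -m creep '0 0 0 0 0 -0.05 -1;0 0 -0.1 0 0 -0.08 -1' >/dev/null
for i in 1 2 3 4 5 6 7 8; do python3 -m creep '0 0 0 0 0 0 -1' >/dev/null; python3 r.py; done
```

```text
29.6 Tz 0.054 Fz 4.1 z 0.2177 yaw 144.5
29.7 Tz 0.02 Fz 4.4 z 0.2177 yaw 144.55
29.8 Tz -0.001 Fz 4.8 z 0.2177 yaw 144.53
29.9 Tz -0.034 Fz 4.1 z 0.2177 yaw 144.51
30.0 Tz 0.0 Fz 4.5 z 0.2177 yaw 144.5
30.1 Tz -0.005 Fz 4.7 z 0.2177 yaw 144.49
step
30.4 Tz 0.069 Fz 4.2 z 0.2176 yaw 139.91
30.5 Tz 0.022 Fz 4.1 z 0.2176 yaw 139.94
30.6 Tz 0.118 Fz 4.6 z 0.2176 yaw 139.93
30.7 Tz 0.014 Fz 4.4 z 0.2176 yaw 139.92
30.8 Tz 0.067 Fz 4.2 z 0.2176 yaw 139.92
30.9 Tz 0.086 Fz 4.6 z 0.2176 yaw 139.91
31.0 Tz 0.06 Fz 3.6 z 0.2176 yaw 139.91
31.1 Tz 0.022 Fz 5.2 z 0.2176 yaw 139.9
```

```bash

python3 -m creep '0 0 0 0 0 -0.04 -1;0 0 0 0 0 -0.08 -1' >/dev/null
for i in 1 2 3 4 5 6 7 8; do python3 -m creep '0 0 0 0 0 0 -1' >/dev/null; python3 r.py; done
```

```text
31.4 Tz 0.088 Fz 4.9 z 0.2176 yaw 135.33
31.5 Tz 0.091 Fz 4.2 z 0.2177 yaw 135.37
31.6 Tz 0.109 Fz 5.7 z 0.2176 yaw 135.36
31.7 Tz 0.142 Fz 5.0 z 0.2176 yaw 135.34
31.8 Tz 0.098 Fz 5.3 z 0.2177 yaw 135.33
31.9 Tz 0.099 Fz 4.0 z 0.2176 yaw 135.33
32.0 Tz 0.114 Fz 4.9 z 0.2176 yaw 135.33
32.1 Tz 0.086 Fz 3.9 z 0.2176 yaw 135.32
```

Torque rose to 0.10 N m at the spring rate, about 0.98 rad of screw turn from its start, so wing 3 is home. I'll unwind, release, lift clear and hand in.

```bash

python3 -m creep '0 0 0 0 0 0.06 -1;0 0 0 0 0 0.13 -1;0 0 0 0 0 0.13 -1' >/dev/null
python3 -m creep '0 0 0 0 0 0 0;0 0 0 0 0 0 0.2;0 0 0 0 0 0 0.2;0 0 20 0 0 0 0.2;0 0 50 0 0 0 0.2' | tail -3
python3 -m creep '0 0 40 0 0 0 0.2;0 0 80 0 0 0 0.2;0 0 100 0 0 0 0.2;0 0 100 0 0 0 0.2;0 0 100 0 0 0 0.2'
python3 -c "
from bench import arm
print(arm.close_job())"
```

```text
wrist_force: [0.7, -0.1, 0.7]
finger_gap: 0.0513
grasp_force: 0.0
t: 33.4
tool_pos: [0.5255, -0.0432, 0.367]
tool_rot: [180.0, -0.0, 142.8]
wrist_force: [-0.5, 0.0, -0.1]
finger_gap: 0.0513
grasp_force: 0.0
the job is handed in; nothing more can be done
None
```

Screws 1 and 3 are fully home; screw 2 (middle) was the crossed one, stopped at about 0.10 N m when it bound and backed out to its stop; everything is released and the job was handed in at 33.4 s, but screw 3's home position was judged by torque and turn angle alone because the camera calls had run out.

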